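# Close dish lids in a spring-return hand press

### The job

Slide the green press pad out from under the stack of tape rolls, leaving the rolls stacked in their frame without handling them, and lay the pad flat and squarely on the steel bed of the press, its black grip towards you. Take all the dishes from the steel tray and set them flat side by side on the pad, bring the sprung lid fully down on them by its bar, keep it down for two seconds, then ease it slowly all the way back up to its stop; never let it spring up. Finally put all the dishes back flat in the tray, leaving the pad in the press and the bottle, timer and marker alone.

Things in the scene. Friction and masses are not known exactly. Their poses are not given: they have to be found in the camera images.
- press: hand press, white base 220 mm (x) by 250 mm (y), fixed to the worktop; its steel bed (top 14 mm above the worktop) takes the pad, with a low fence (10 mm above the bed) at y = 103 to 111 mm. Origin on the worktop under the bed centre; x points to the hinge side (to the robot's right), y along the hinge, z up.
- bed (a point): centre of the steel bed, on its top face, z up, same axes as press. A wall shelf hangs over the back of the worktop: keep low when reaching far back
- hinge (a point): middle of the lid's hinge axis (parallel to the press's y), at press x = 85 mm, 42 mm above the worktop. The red lid (145 mm deep, 180 mm wide, 16 mm thick) stands open above it
- bar (a point): middle of the lid's black handle bar (13 mm thick, 100 mm of free length, parallel to the press's y), 196 mm from the hinge axis and 40 mm beyond the lid's edge. Lid open: 45 mm from the hinge axis along the press's +x, 233 mm above the worktop. Lid closed: 195 mm from it along -x, 60 mm above the worktop. The bar turns with the lid and rolls between the fingers if gripped moderately
- lid (a joint): lid angle in rad: 0 fully open against its stop (leaning back 8 degrees), 1.71 level and fully down on the dishes. A spring pushes it open all the way, about 1 N at the bar near open and about 9 N when closed; let go, it snaps up
- pad: green press pad, plate 135 mm (x) by 190 mm (y), 6 mm thick, 150 g, with a rim 4 mm wide and 4 mm high along both x sides and the +y end, and a 40 mm wide tab beyond the +y end that carries an upright black grip. Origin at the centre of the plate's underside, z up. In the press its +y points along the press's -y (towards the robot); it takes two dishes side by side and a third behind them
- pad_grip (a point): middle of the pad's upright black grip, 135 mm from the pad's origin along +y, 31 mm above the pad's underside. The grip is a slab 40 mm (x) by 10 mm (y) whose top is 46 mm above the underside; take it across its 10 mm, fingertips above the 6 mm tab
- frame: fixed aluminium frame round the stack: two side rails and a wall 180 mm wide, 8 mm thick, 40 mm along its +y, with a slot 14 mm high under it and its top at 51 mm. Origin on the worktop under the stack. The pad lies on the worktop under the rolls and pulls out through the slot along the frame's +y; the wall holds the rolls back. It is clear of them after about 100 mm
- roll_0: yellow tape roll, 62 mm diameter, 18 mm high, number 0 from below in the stack; origin at the centre of its underside, z up
- roll_1: yellow tape roll, 62 mm diameter, 18 mm high, number 1 from below in the stack; origin at the centre of its underside, z up
- roll_2: yellow tape roll, 62 mm diameter, 18 mm high, number 2 from below in the stack; origin at the centre of its underside, z up
- dish_0: round cream Petri dish with lid, 60 mm diameter, 14 mm high, origin at the centre of its underside, z up; may be absent
- dish_1: round cream Petri dish with lid, 60 mm diameter, 14 mm high, origin at the centre of its underside, z up; may be absent
- dish_2: round cream Petri dish with lid, 60 mm diameter, 14 mm high, origin at the centre of its underside, z up; may be absent
- tray: fixed open steel tray 330 mm (x) by 125 mm (y), 13 mm high, walls and floor 4 mm thick; origin on the worktop under its centre; holds the dishes in a row along its x, about 90 mm apart
- bottle: white reagent bottle with blue cap, 56 mm wide, 105 mm high, bystander; origin under its centre
- timer: white timer 66x62x18 mm, bystander; origin under its centre
- marker: red-capped marker 130 mm long, bystander; origin under its centre, along its x

How it is judged:
By the outcome, as a careful person would: the job done as asked, in the order asked, and still so for the second after the job is handed in, with the robot touching nothing.
Of dish_0, dish_1, dish_2 only 2 to 3 are there at a start; the rules pass over those that are not, and their reading is None.
At some moment in a run one of dish_0, dish_1, dish_2 may be knocked a few centimetres aside while the robot is not near it.
It also fails if it takes over 210 s, if anything falls off the work surface, if the arm or the gripper's body presses on something with over 40 N, if the wrist force passes 120 N, or if a joint passes its speed limit or range.

### The arm

A 6-joint arm with a two-finger parallel gripper is mounted at the origin on a cart in front of the work surface, level with it; the furniture and walls round the work are solid. World frame = base frame: x ahead of the robot, y to its left, z up, the work surface at z = 0. Lengths are in m, angles in rad, forces in N, time in s.
With the tool pointing down it reaches from about 0.325 to 0.85 m from the base axis. Payload 15.5 kg.
Tool frame: the origin (TCP) lies on the mounting face of the last link; the fingertips stand 191 mm ahead of it and the grasp point (between the pads) lies 172 mm ahead of it; z points along the fingers, y is the line along which they close (so a half turn about z gives the same grasp; the last joint's range is limited). The gripper opens to 91 mm and grips with 3 to 60 N. Pads are 32 mm wide; open, the fingers measure 118 mm over their backs; the gripper's body (76 mm by 178 mm) begins 60 mm behind the grasp point.
Start: joints at [1.042, 0.494, 1.345, -0, 1.302, -0.096], TCP at [0.262, 0.567, 0.405] pointing down, gripper open.
Joint ranges: [-2.91, 2.91], [-0.82, 2.16], [0.22, 2.67], [-1.22, 4.37], [0.12, 2.79], [-3.08, 3.08]. Speed limits (rad/s): [1.89, 1.89, 2.57, 3.01, 3.01, 3.01].

### API

Orientations are given as a 3x3 rotation matrix whose columns are the frame's x, y, z axes.
In Python, from bench import r gives the robot as it stands. Calls block until the motion is done:
- r.goto(position, orientation): joint-space move of the TCP to a pose.
- r.movel(position, orientation=None, max_speed=0.15): straight line of the TCP; orientation=None keeps the orientation; max_speed is the mean speed in m/s.
- r.movej(angles): joint-space move.
- r.release() and r.close_gripper(newtons=None): open the fingers fully, or close them until they stop; newtons is the grip in N (None keeps the last).
- r.wait(seconds).
- r.solve_ik(position, orientation): joint angles nearest the present ones, or None.
- r.get_image(name): name is "scene" or "top" or "wrist"; returns the picture (420x560x3 uint8, red, green, blue); there is no depth.
- r.camera_info(name): a dict with "intrinsics" (3x3 intrinsics, pixels), "extrinsics" (4x4, takes a point from world to camera coordinates). Camera axes: x right, y up, looking along -z (the intrinsics and any distortion apply to the point x, -y, -z); pixel columns grow to the right and rows downward; lengths in m; the calibration is good to about 2 mm. A picture is of the moment at which its call begins: read the wrist's pose just before it. camera_info takes no time and is no camera call; for the wrist camera it gives the pose at the moment of the call.
A pose or a line that the arm cannot do raises r.MotionError and nothing moves.
- r.sign_off(): hands the job in; it is judged then, once.
Trained networks look in the newest picture that a camera, given by its name, has taken for a name from the list of things; names that differ only in an ending like _2 or _b are one class to them, and where a whole thing is asked for, a point or a joint stands for the part that bears it (a point fixed in the world has none). Each returns a list of dicts, best first, with "conf" (0 to 1); they miss things now and then, are a little off and sometimes report something else, mostly with a low value. They report only what shows in the picture. A call takes as long as a camera call.
- r.cut_out(label, camera): "region" (420x560 bool, what is visible of it) and "extent" ([left, top, width, height] in pixels, round what is visible of it).
Readings, each from a call of its own:
- r.read_clock(): time.
- r.read_qpos(): joint angles.
- r.read_qd(): joint speeds.
- r.read_effort(): joint torques, N m.
- r.read_tool_pos(): TCP position.
- r.read_eef_rot(): TCP orientation.
- r.read_force(): force on the tool from outside, world axes, zero at the start.
- r.read_wrist_torque(): the same for the moment, N m.
- r.read_width(): finger opening in m.
- r.read_finger_force(): force on a finger pad.
Only numpy, scipy, OpenCV 4.12 (cv2) and the standard library are available. Lean on these libraries where they do the work, as an engineer would, in place of code of your own. Each camera call takes 0.05 s, during which the arm holds its last target. There are 200 camera calls.

## Working session

There is one attempt and no reset: what is moved stays moved. The work goes in short steps, each a Python script; the robot and the scene stay as the last script left them, time stands still between calls to the robot, and variables do not carry over. Pictures are saved under pics/ and viewed, at most 16 in all, crops included, and the job is handed in when it is done.

```bash
ls; mkdir -p pics; python3 - <<'E'
from bench import r
import cv2,numpy as np
for n in ("scene","top","wrist"):
    im=r.get_image(n); cv2.imwrite(f"pics/{n}0.png",im[:,:,::-1]); ci=r.camera_info(n)
    print(n,np.round(ci["intrinsics"],1).tolist(),np.round(ci["extrinsics"],3).tolist(),[k for k in ci])
    for l in ("press","pad","frame","roll_0","dish_0","tray","bottle","timer","marker","lid","bar","pad_grip"):
        print(l,[(round(d["conf"],2),d["extent"]) for d in r.cut_out(l,n)][:5])
print(r.read_clock())
E
```

```text
bench.py
pics
scene [[538.6, 0.0, 286.5], [0.0, 538.6, 204.1], [0.0, 0.0, 1.0]] [[0.634, -0.773, -0.013, -0.34], [0.449, 0.354, 0.821, -0.341], [-0.63, -0.526, 0.571, -1.358], [0.0, 0.0, 0.0, 1.0]] ['intrinsics', 'extrinsics']
press [(0.77, [221.7, 178.2, 99.2, 84.0]), (0.54, [163.9, 182.4, 78.1, 51.9])]
pad [(0.83, [328.9, 254.5, 87.0, 37.8])]
frame [(0.82, [369.7, 241.1, 51.1, 55.2])]
roll_0 [(0.82, [379.2, 248.5, 25.5, 20.3]), (0.23, [163.3, 183.3, 78.7, 49.7]), (0.16, [328.8, 254.6, 87.5, 37.7])]
dish_0 [(0.72, [169.8, 213.4, 17.5, 13.5]), (0.58, [380.6, 250.7, 22.5, 19.2]), (0.5, [184.4, 201.7, 23.8, 11.3]), (0.48, [204.8, 192.6, 19.9, 6.8])]
tray [(0.59, [162.0, 179.2, 79.2, 54.5])]
bottle [(0.91, [370.7, 291.3, 22.0, 39.0])]
timer [(0.57, [183.5, 230.7, 26.1, 20.9])]
marker [(0.51, [335.0, 218.0, 20.1, 26.6])]
lid [(0.9, [266.6, 177.3, 50.6, 67.8])]
bar [(0.98, [273.0, 177.0, 45.7, 66.2]), (0.44, [369.7, 289.2, 23.2, 41.9]), (0.19, [220.3, 178.1, 103.4, 86.3])]
pad_grip [(0.65, [331.0, 256.6, 82.4, 35.8])]
top [[487.7, 0.0, 281.6], [0.0, 487.7, 211.0], [0.0, 0.0, 1.0]] [[-0.02
[... 497 characters left out ...]
36.2, 20.7, 12.0])]
timer [(0.83, [197.4, 259.4, 19.4, 23.2]), (0.73, [275.9, 172.4, 20.9, 67.1])]
marker []
lid [(0.58, [276.9, 170.9, 20.8, 68.9])]
bar [(0.61, [277.8, 176.1, 21.5, 63.0])]
pad_grip [(0.62, [334.2, 165.1, 72.0, 63.3]), (0.25, [367.8, 189.5, -1.4, 1.9])]
wrist [[356.1, 0.0, 274.9], [0.0, 356.1, 209.9], [0.0, 0.0, 1.0]] [[0.418, 0.908, -0.001, -0.626], [-0.869, 0.4, -0.292, 0.033], [-0.265, 0.123, 0.956, -0.393], [0.0, 0.0, 0.0, 1.0]] ['intrinsics', 'extrinsics']
press []
pad [(0.26, [149.7, 374.0, 48.6, 18.6])]
frame []
roll_0 []
dish_0 [(0.65, [149.4, 376.9, 50.1, 14.0])]
tray [(0.75, [104.1, 290.4, 132.3, 101.3])]
bottle []
timer []
marker []
lid []
bar []
pad_grip []
1.95
```

```bash
python3 - <<'E'
import cv2
a=cv2.imread("pics/top0.png")[130:310,130:430]; cv2.imwrite("pics/top0c.png",cv2.resize(a,(800,480),interpolation=cv2.INTER_CUBIC))
a=cv2.imread("pics/scene0.png")[150:350,140:440]; cv2.imwrite("pics/scene0c.png",cv2.resize(a,(800,533),interpolation=cv2.INTER_CUBIC))
E
```

```text
(no output)
```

View pics/top0c.png

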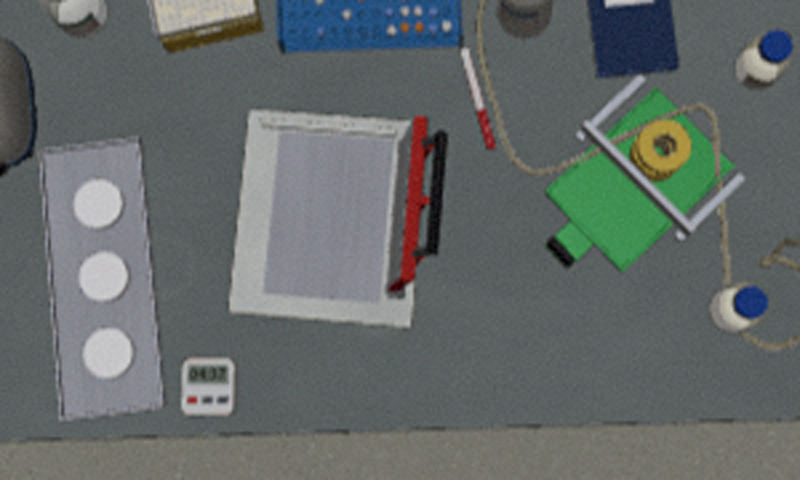

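View pics/scene0c.png

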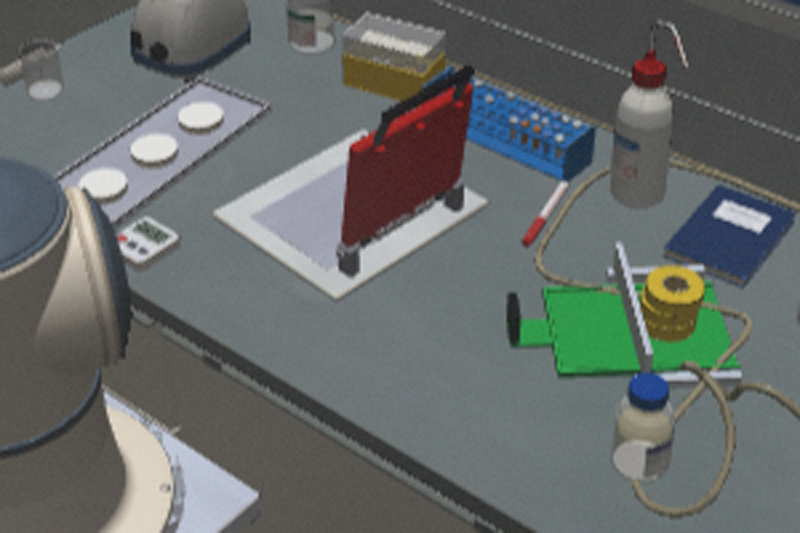

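```bash
cat > h.py <<'E'
from bench import r
import numpy as np, cv2
from scipy.optimize import least_squares
def ray(ci,px,z):
    K=np.array(ci["intrinsics"]);E=np.array(ci["extrinsics"]);R,t=E[:3,:3],E[:3,3]
    px=np.atleast_2d(px).astype(float); d=np.c_[(px[:,0]-K[0,2])/K[0,0],-(px[:,1]-K[1,2])/K[1,1],-np.ones(len(px))]
    d=d@R; c=-R.T@t; s=(z-c[2])/d[:,2]; return c+d*s[:,None]
def proj(ci,P):
    K=np.array(ci["intrinsics"]);E=np.array(ci["extrinsics"])
    p=np.atleast_2d(P)@E[:3,:3].T+E[:3,3]; return np.c_[K[0,0]*p[:,0]/-p[:,2]+K[0,2],K[1,1]*-p[:,1]/-p[:,2]+K[1,2]]
def down(a): # tool pointing down, closing line (tool y) at world angle a
    y=np.array([np.cos(a),np.sin(a),0]); z=np.array([0,0,-1.]); return np.c_[np.cross(y,z),y,z]
def snap(cam,name=None):
    ci=r.camera_info(cam); im=r.get_image(cam)
    if name: cv2.imwrite(f"pics/{name}.png",im[:,:,::-1])
    return ci,im
def fit(ci,model,px,x0):
    "planar pose (x,y,th) of model points (n,3) from pixels"
    model=np.array(model,float);px=np.array(px,float)
    def P(q): c,s=np.cos(q[2]),np.sin(q[2]); return model@np.array([[c,s,0],[-s,c,0],[0,0,1]])+[q[0],q[1],0]
    s=least_squares(lambda q:(proj(ci,P(q))-px).ravel(),x0); return s.x,np.sqrt(np.mean(s.fun**2)*2)
def w(a): return (a+np.pi/2)%np.pi-np.pi/2
E
python3 - <<'E'
from h import *
ci=r.camera_info("top"); f=lambda c:np.array(c)/2.667+130
print("pad",fit(ci,[(67.5e-3,.095,.006),(-67.5e-3,.095,.006),(-67.5e-3,-.095,.006),(67.5e-3,-.095,.006)],f([(547,190),(622,270),(733,165),(657,88)]),[.5,-.3,0.7]))
print("press",fit(ci,[(-.11,.125,.01),(.11,-.125,.01),(-.11,-.125,.01)],f([(250,110),(410,325),(230,312)]),[.6,0,-1.5]))
print("tray",fit(ci,[(-.165,.0625,.013),(.165,.0625,.013),(.165,-.0625,.013),(-.165,-.0625,.013)],f([(60,418),(42,150),(137,138),(162,408)]),[.6,.4,1.5]))
for n,c,z in (("grip",(563,243),.046),("wallL",(587,125),.051),("wallR",(690,232),.051),("rolls",(665,142),.06),("d",(98,203),.018),("d",(103,276),.018),("d",(107,352),.018),("timer",(207,387),.018),("bot",(740,308),0.05),("bot2",(760,60),.05),("marker",(477,100),0),("barN",(432,250),.233),("barF",(441,135),.233)):
    print(n,ray(ci,f(c),z).round(3))
E
```

```text
pad (array([ 0.56624583, -0.32028355,  0.71818476]), np.float64(0.849017412362319))
press (array([ 0.53024596,  0.05611268, -1.67654696]), np.float64(0.6816720773880744))
tray (array([0.46471706, 0.33311615, 0.0888474 ]), np.float64(1.0886592596067017))
grip [[ 0.484 -0.22   0.046]]
wallL [[ 0.623 -0.254  0.051]]
wallR [[ 0.492 -0.368  0.051]]
rolls [[ 0.598 -0.343  0.06 ]]
d [[0.553 0.335 0.018]]
d [[0.464 0.328 0.018]]
d [[0.373 0.323 0.018]]
timer [[0.329 0.204 0.018]]
bot [[ 0.402 -0.42   0.05 ]]
bot2 [[ 0.696 -0.463  0.05 ]]
marker [[ 0.671 -0.127  0.   ]]
barN [[ 0.456 -0.066  0.233]]
barF [[ 0.576 -0.079  0.233]]
```

```bash
cat >> h.py <<'E'
def viewpose(tgt,a,z,z0=0.02):
    "TCP position at height z, closing angle a, so that the wrist camera's centre looks at tgt"
    R=down(a); ci=r.camera_info("wrist"); E=np.array(ci["extrinsics"]); Rt=np.array(r.read_eef_rot()); p=np.array(r.read_tool_pos())
    c=Rt.T@(-E[:3,:3].T@E[:3,3]-p); d=Rt.T@(E[:3,:3].T@np.array([0,0,-1.]))
    C=R@c; D=R@d; s=(z0-z-C[2])/D[2]; o=C+D*s
    return np.array([tgt[0]-o[0],tgt[1]-o[1],z]),R
def best(tgt,as_,z):
    out=[]
    q0=np.array(r.read_qpos())
    for a in as_:
        p,R=viewpose(tgt,a,z); q=r.solve_ik(p,R)
        if q is not None: out.append((np.abs(np.array(q)-q0).max(),a,p,R))
    return min(out,key=lambda o:o[0]) if out else None
E
python3 - <<'E'
from h import *
for n,t,z in (("tray",(.465,.333),.45),("press",(.52,.05),.5),("pad",(.54,-.29),.45)):
    b=best(t,np.arange(-3.14,3.14,.26),z); print(n,b and (b[0],b[1],b[2]))
    r.goto(b[2],b[3]); r.wait(.2); ci,im=snap("wrist","w_"+n)
    np.save("pics/w_%s.npy"%n,np.array([ci["intrinsics"].__class__ and np.pad(np.array(ci["intrinsics"]),((0,1),(0,1))),np.array(ci["extrinsics"])]))
    for l in {"tray":["dish_0","timer","tray"],"press":["press","lid","bar"],"pad":["pad","frame","roll_0","pad_grip","bottle"]}[n]:
        for d in r.cut_out(l,"wrist"):
            if d["conf"]<.4: continue
            m=d["region"].astype(np.uint8); c=max(cv2.findContours(m,0,2)[0],key=cv2.contourArea)
            zz=.018 if l in("dish_0","timer") else .01
            M=cv2.moments(c); print(l,round(d["conf"],2),np.round(d["extent"]),ray(ci,[M["m10"]/M["m00"],M["m01"]/M["m00"]],zz).round(4))
print(r.read_clock())
E
```

```text
tray (np.float64(0.45307166289065215), np.float64(0.5000000000000031), array([0.44465926, 0.36906072, 0.45      ]))
dish_0 0.65 [248. 187.  52.  51.] [[0.4645 0.3303 0.018 ]]
dish_0 0.62 [177. 156.  55.  52.] [[0.3739 0.3238 0.018 ]]
dish_0 0.6 [316. 216.  50.  49.] [[0.553  0.3378 0.018 ]]
timer 0.76 [103. 213.  67.  58.] [[0.3281 0.2118 0.018 ]]
tray 0.77 [134. 104. 287. 186.] [[0.4395 0.3372 0.01  ]]
tray 0.72 [179. 155.  51.  52.] [[0.3734 0.3217 0.01  ]]
press (np.float64(0.50070226652117), np.float64(-0.019999999999997353), array([0.52118113, 0.10662563, 0.5       ]))
press 0.94 [185. 112. 201. 281.] [[0.5283 0.0499 0.01  ]]
lid 0.85 [185. 259. 182. 133.] [[ 0.5204 -0.1885  0.01  ]]
lid 0.55 [124.   0.  44.  15.] [[0.3738 0.3012 0.01  ]]
bar 0.7 [185. 263. 186. 131.] [[ 0.522  -0.1878  0.01  ]]
pad (np.float64(0.6125431560823698), np.float64(-0.5399999999999978), array([ 0.5618182 , -0.25454891,  0.45      ]))
pad 0.62 [188. 140. 211. 144.] [[ 0.5262 -0.2678  0.01  ]]
frame 0.6 [272. 140. 130. 155.] [[ 0.582  -0.3269  0.01  ]]
roll_0 0.88 [315. 204.  54.  56.] [[ 0.5948 -0.3586  0.01  ]]
roll_0 0.56 [310. 199.  44.  40.] [[ 0.5893 -0.322   0.01  ]]
roll_0 0.46 [308. 195.  34.  35.] [[ 0.5929 -0.3101  0.01  ]]
pad_grip 0.64 [190. 140. 207. 144.] [[ 0.5266 -0.2678  0.01  ]]
bottle 0.83 [212. 333.  48.  60.] [[ 0.3741 -0.4572  0.01  ]]
6.7583
```

```bash
python3 - <<'E'
import cv2
a=cv2.imread("pics/w_pad.png")[110:310,160:430]; cv2.imwrite("pics/w_padc.png",cv2.resize(a,None,fx=2.96,fy=2.96,interpolation=cv2.INTER_CUBIC))
a=cv2.imread("pics/w_press.png")[90:410,160:430]; cv2.imwrite("pics/w_pressc.png",cv2.resize(a,None,fx=1.87,fy=1.87,interpolation=cv2.INTER_CUBIC))
E
```

```text
(no output)
```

View pics/w_padc.png

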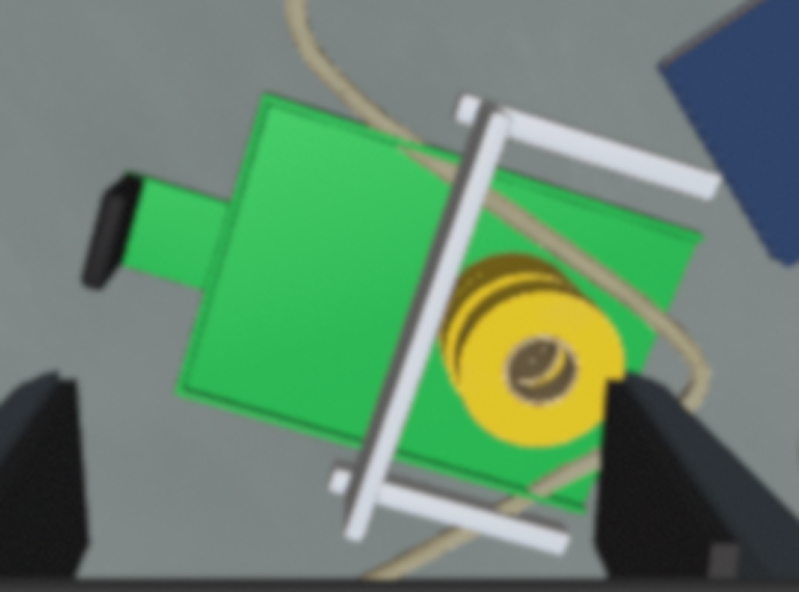

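View pics/w_pressc.png

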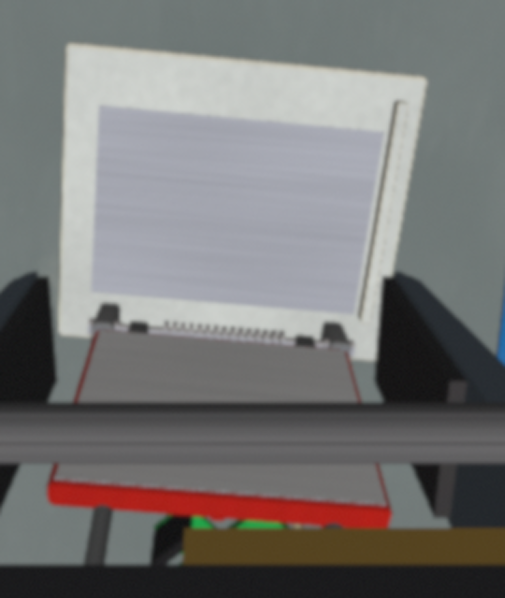

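```bash
python3 - <<'E'
from h import *
def L(n):
    a=np.load(f"pics/w_{n}.npy"); return {"intrinsics":a[0][:3,:3],"extrinsics":a[1]}
ci=L("pad"); f=lambda c:(np.array(c)+.5)/2.96-.5+[160,110]
print("pad",fit(ci,[(.0675,.095,.01),(-.0675,.095,.01),(.0675,-.095,.01),(-.0675,-.095,.01)],f([(263,93),(180,393),(703,235),(585,510)]),[.56,-.32,.71]))
print("griptop",ray(ci,f([(130,178),(92,287)]),.046).round(4), "wall",ray(ci,f([(500,112),(355,540)]),.051).round(4),"roll",ray(ci,f([(541,367)]),.060).round(4))
ci=L("press"); f=lambda c:(np.array(c)+.5)/1.87-.5+[160,90]
for z in (.008,.012,.014):
  print("press",fit(ci,[(-.11,-.125,z),(-.11,.125,z),(.11,.125,z),(.11,-.125,z)],f([(68,43),(427,78),(375,360),(60,335)]),[.53,.056,-1.67]))
x,y,t=fit(ci,[(-.11,-.125,.012),(-.11,.125,.012),(.11,.125,.012),(.11,-.125,.012)],f([(68,43),(427,78),(375,360),(60,335)]),[.53,.056,-1.67])[0]
R=np.array([[np.cos(t),-np.sin(t)],[np.sin(t),np.cos(t)]])
print("bed in press",((ray(ci,f([(98,105),(384,131),(357,313),(92,292)]),.014)[:,:2]-[x,y])@R).round(4))
print("fence",((ray(ci,f([(393,101),(360,317)]),.024)[:,:2]-[x,y])@R).round(4))
print("pins",((ray(ci,f([(100,327),(345,345)]),.042)[:,:2]-[x,y])@R).round(4))
E
```

```text
pad (array([ 0.5679589, -0.3191762,  0.72819  ]), np.float64(1.529947624938627))
griptop [[ 0.5006 -0.2032  0.046 ]
 [ 0.4646 -0.2306  0.046 ]] wall [[ 0.6291 -0.2509  0.051 ]
 [ 0.4969 -0.3727  0.051 ]] roll [[ 0.5967 -0.3409  0.06  ]]
press (array([ 0.53228968,  0.0557063 , -1.68005841]), np.float64(0.5381229588502727))
press (array([ 0.53220268,  0.05653298, -1.68008256]), np.float64(1.331424016616407))
press (array([ 0.53215918,  0.0569447 , -1.68009488]), np.float64(1.8163238642669335))
bed in press [[-0.0702 -0.1011]
 [-0.0707  0.0996]
 [ 0.0689  0.1022]
 [ 0.0704 -0.0998]]
fence [[-0.0927  0.0996]
 [ 0.0676  0.1023]]
pins [[ 0.0849 -0.0885]
 [ 0.0828  0.0898]]
```

```bash
cat >> h.py <<'E'
PR=np.array([.5322,.0562,-1.680])
def pw(x,y,z=0): # press -> world
    c,s=np.cos(PR[2]),np.sin(PR[2]); return np.array([PR[0]+c*x-s*y,PR[1]+s*x+c*y,z])
def tcp(g): return np.array(g,float)+[0,0,.172]   # grasp point -> TCP, tool down
E
python3 - <<'E'
from h import *
th=.731; a=th+np.pi/2; g=np.array([.478,-.2185,.034]); d=np.array([-np.sin(.735),np.cos(.735),0])
tp=PR[2]+np.pi+np.pi/2
for k in (0,np.pi):
    for n,p,an in (("grasp",g,a),("pull",g+.125*d,a),("high",[.42,-.15,.33],a),("over",pw(0,-.135,.33),tp),("place",pw(0,-.135,.048),tp)):
        q=r.solve_ik(tcp(p),down(an+k)); print(k,n,None if q is None else np.round(q,2))
E
```

```text
0 grasp [-0.54  0.64  1.78 -0.    0.72 -2.84]
0 pull [-0.45  0.57  2.05 -0.    0.52 -2.76]
0 high [-0.48  0.14  1.61 -0.    1.39 -2.78]
0 over [ 0.03  0.07  1.68 -0.    1.38 -3.  ]
0 place [ 0.03  0.53  2.07 -0.    0.54 -3.  ]
3.141592653589793 grasp [-0.54  0.64  1.78 -0.    0.72  0.3 ]
3.141592653589793 pull [-0.45  0.57  2.05 -0.    0.52  0.39]
3.141592653589793 high [-0.48  0.14  1.61 -0.    1.39  0.36]
3.141592653589793 over [ 0.03  0.07  1.68 -0.    1.38  0.14]
3.141592653589793 place [ 0.03  0.53  2.07 -0.    0.54  0.14]
```

```bash
python3 - <<'E'
from h import *
th=.731; a=th+1.5*np.pi; g=np.array([.478,-.2185,.034]); d=np.array([-np.sin(.735),np.cos(.735),0])
r.goto(tcp(g+[0,0,.08]),down(a)); r.movel(tcp(g),max_speed=.1)
f0=np.array(r.read_force()); r.close_gripper(60); r.wait(.2)
print(r.read_width(),r.read_finger_force(),f0,r.read_force())
for s in (.03,.065,.1,.128):
    r.movel(tcp(g+s*d),max_speed=.06); print(s,np.round(r.read_force(),1),r.read_width())
snap("top","t1"); 
im=cv2.imread("pics/t1.png")[130:310,230:430]; cv2.imwrite("pics/t1c.png",cv2.resize(im,None,fx=3,fy=3,interpolation=cv2.INTER_CUBIC)); print(r.read_clock())
E
```

```text
0.009838231927132781 60.000759959220886 [ 0.0587095  -0.23820578  0.38242917] [ 0.63894149  0.38367797 -0.4426427 ]
0.03 [-0.9  0.9  0.7] 0.009525312370285576
0.065 [-0.6  1.1 -0.7] 0.010000791400437744
0.1 [ 0.8  0.3 -0.4] 0.009860974561654162
0.128 [-1.1  0.5 -0.4] 0.009768399099178272
12.675
```

View pics/t1c.png

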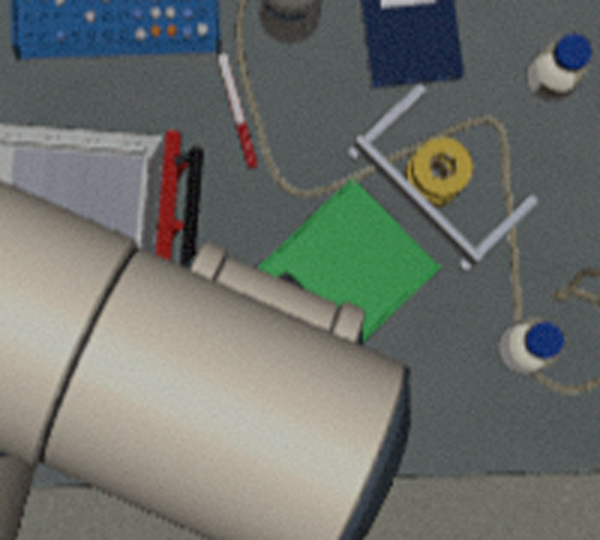

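```bash
python3 - <<'E'
from h import *
f=lambda c:(np.array(c)+.5)/3-.5+[230,130]
P=ray(r.camera_info("top"),f([(353,182),(440,267)]),.006); v=P[0]-P[1]; print(P.round(4),np.hypot(*v[:2]),np.arctan2(v[1],v[0]))
p=np.array(r.read_tool_pos()); R=np.array(r.read_eef_rot()); print(p, np.arctan2(R[1,1],R[0,1])-1.5*np.pi+2*np.pi)
r.movel(p+[0,0,.05],max_speed=.08); print(r.read_width(),r.read_force(),r.read_wrist_torque())
r.movel(p+[0,0,.30],max_speed=.2)
a=PR[2]+2.5*np.pi
r.goto(tcp(pw(0,-.135,.334)),down(a)); r.wait(.3)
ci,im=snap("wrist","w2"); snap("scene","s2"); snap("top","t2")
cv2.imwrite("pics/w2c.png",np.hstack([im[:,:,::-1],cv2.imread("pics/s2.png")[120:330,180:400].repeat(2,0).repeat(2,1)])[:, :])
cv2.imwrite("pics/w2c.png",cv2.resize(cv2.imread("pics/w2c.png"),(800,336)))
print(r.read_clock())
E
```

```text
[[ 0.5892 -0.2487  0.006 ]
 [ 0.4939 -0.3369  0.006 ]] 0.1297832154845244 0.7466914222149038
[ 0.392291   -0.12359175  0.20600271] 0.731139666386559
0.009540892082430202 [-0.25161769 -0.44700838 -1.95951638] [0.05707392 0.22458208 0.0567088 ]
16.1
```

View pics/w2c.png

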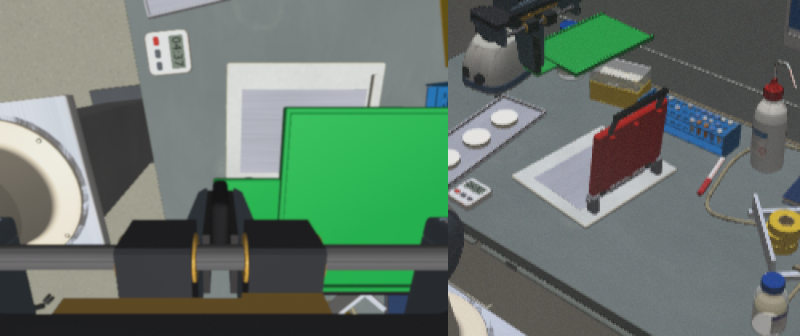

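```bash
cat > padpose.py <<'E'
from h import *
def padedges(ci,im,z):
    i=im.astype(int); m=((i[:,:,1]-i[:,:,0]>60)&(i[:,:,1]-i[:,:,2]>40))
    def inpress(px): 
        P=ray(ci,px,z)[:,:2]-PR[:2]; c,s=np.cos(PR[2]),np.sin(PR[2]); return P@np.array([[c,-s],[s,c]])
    cols=[(x,np.argmax(m[:,x])) for x in range(380,545,5) if m[:,x].any()]
    rows=[(np.argmax(m[y]),y) for y in range(145,215,4) if m[y].any()]
    T=inpress(np.array(cols)-[0,.5]); Lf=inpress(np.array(rows)-[.5,0])
    pt=np.polyfit(T[:,1],T[:,0],1); pl=np.polyfit(Lf[:,0],Lf[:,1],1)
    return pt,pl,np.std(T[:,0]-np.polyval(pt,T[:,1])),np.std(Lf[:,1]-np.polyval(pl,Lf[:,0]))
E
python3 - <<'E'
from padpose import *
ci=r.camera_info("wrist"); im=cv2.imread("pics/w2.png")[:,:,::-1]
for z in (.31,.30):
  pt,pl,e,e2=padedges(ci,im,z)
  print("side edge x at y=0:",pt[1],"slope",pt[0],"end edge y at x=0",pl[1],"slope",pl[0],e,e2)
print(r.read_tool_pos()-tcp(pw(0,-.135,.334)))
E
```

```text
side edge x at y=0: -0.06838189042680427 slope -0.003594720538519093 end edge y at x=0 -0.09579574932500878 slope 0.000493215886686182 0.00019202247183389154 0.00014071504889306158
side edge x at y=0: -0.06748847793213203 slope -0.00359472053851741 end edge y at x=0 -0.09354902894607216 slope 0.0004932158866858992 0.00020289692351701852 0.00014868390267180282
[ 7.11003513e-05 -3.30687148e-04 -6.25094720e-06]
```

```bash
python3 - <<'E'
from padpose import *
a=PR[2]+2.5*np.pi; g=lambda z:tcp(pw(.0005,-.135,z))
r.movel(g(.10),max_speed=.15); r.movel(g(.053),max_speed=.06); f0=np.array(r.read_force())
for z in (.051,.0495,.0482,.0475):
    r.movel(g(z),max_speed=.02); f=np.array(r.read_force())-f0; print(z,f.round(1))
    if f[2]>3: break
r.release(); r.wait(.2); r.movel(g(.15),max_speed=.15)
b=best(pw(0,-.02),np.arange(-3.14,3.14,.26),.45); print(b[:3])
r.goto(b[2],b[3]); r.wait(.2); ci,im=snap("wrist","w3")
cv2.imwrite("pics/w3c.png",cv2.resize(im[:,:,::-1],(700,525))); print(r.read_clock())
np.save("pics/w_w3.npy",np.array([np.pad(np.array(ci["intrinsics"]),((0,1),(0,1))),np.array(ci["extrinsics"])]))
E
```

```text
0.051 [0.8 0.9 0.4]
0.0495 [-0.3  0.6  0.8]
0.0482 [0.4 0.8 1.5]
0.0475 [-2.5  0.  17.5]
(np.float64(0.4399658119745634), np.float64(0.24000000000000288), array([0.5029503 , 0.09898979, 0.45      ]))
23.0083
```

View pics/w3c.png

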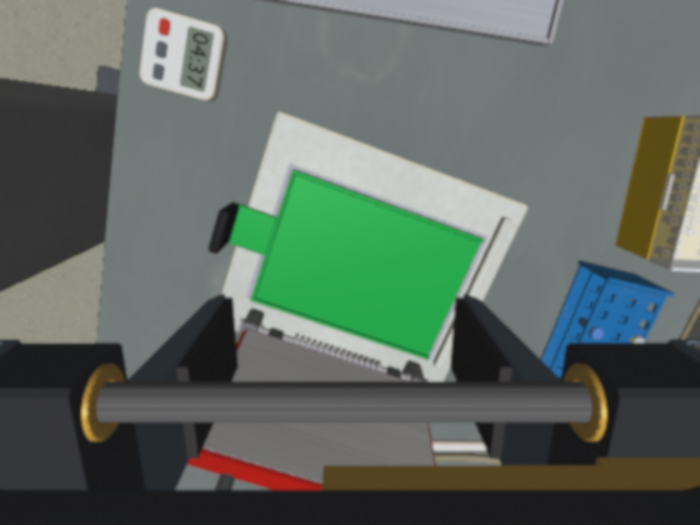

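```bash
python3 - <<'E'
from h import *
a=np.load("pics/w_w3.npy"); ci={"intrinsics":a[0][:3,:3],"extrinsics":a[1]}
f=lambda c:(np.array(c)+.5)/1.25-.5
q,e=fit(ci,[(-.0675,-.095,.024),(-.0675,.095,.024),(.0675,.095,.024),(.0675,-.095,.024)],f([(292,170),(484,238),(430,358),(253,300)]),PR)
c,s=np.cos(PR[2]),np.sin(PR[2]); print(q-PR,e,"offset in press",(q[:2]-PR[:2])@np.array([[c,-s],[s,c]]))
# tray dish grasp IK
for a in (0,np.pi/2):
  for k in (0,np.pi):
    print(a+k,[None if (s:=r.solve_ik(tcp(p),down(a+k))) is None else np.round(s,2).tolist() for p in ((.374,.324,.03),(.553,.338,.03))])
t=PR[2]+np.pi/2
for k in (0,np.pi): print(t+k,[None if (s:=r.solve_ik(tcp(p),down(t+k))) is None else np.round(s,2).tolist() for p in (pw(0,.045,.045),pw(.031,-.045,.045))])
E
```

```text
[0.00044199 0.00141183 0.01306542] 1.4385817489522703 offset in press [-0.00145159  0.00028549]
0 [[0.59, 0.63, 1.86, -0.0, 0.66, 0.59], [0.46, 0.76, 1.46, -0.0, 0.92, 0.46]]
3.141592653589793 [[0.59, 0.63, 1.86, -0.0, 0.66, -2.55], [0.46, 0.76, 1.46, -0.0, 0.92, -2.69]]
1.5707963267948966 [[0.59, 0.63, 1.86, -0.0, 0.66, -0.98], [0.46, 0.76, 1.46, -0.0, 0.92, -1.11]]
4.71238898038469 [[0.59, 0.63, 1.86, -0.0, 0.66, 2.16], [0.46, 0.76, 1.46, -0.0, 0.92, 2.03]]
-0.10920367320510338 [[-0.01, 0.67, 1.64, -0.0, 0.83, 0.09], [-0.06, 0.59, 1.87, -0.0, 0.68, 0.05]]
3.03238898038469 [[-0.01, 0.67, 1.64, -0.0, 0.83, -3.05], None]
```

```bash
cat >> h.py <<'E'
TR=np.array([.4647,.3315,.085])
def intray(p): c,s=np.cos(TR[2]),np.sin(TR[2]); return (np.atleast_2d(p)[:,:2]-TR[:2])@np.array([[c,-s],[s,c]])
def fromtray(x,y): c,s=np.cos(TR[2]),np.sin(TR[2]); return np.array([TR[0]+c*x-s*y,TR[1]+s*x+c*y])
def finddishes(z,name=None):
    ci,im=snap("wrist",name); out=[]
    for d in r.cut_out("dish_0","wrist"):
        e=d["extent"]; 
        if d["conf"]<.3 or not .75<e[2]/max(e[3],1)<1.35: continue
        m=np.argwhere(d["region"]); M=m.mean(0); p=ray(ci,[M[1],M[0]],z)[0]
        e1=ray(ci,[M[1]+np.sqrt(len(m)/np.pi),M[0]],z)[0]; rad=np.linalg.norm(e1-p)
        if .024<rad<.037 and all(np.hypot(*(p-o[0])[:2])>.03 for o in out): out.append((p,d["conf"],rad))
    return out
def look(tgt,z,zd,name=None):
    b=best(tgt,np.arange(-1.5,1.6,.25),z); r.goto(b[2],b[3]); r.wait(.15); return finddishes(zd,name)
def pick(p,gz,angs,F=15):
    for i,a in enumerate(angs):
        if i==0: r.goto(tcp([p[0],p[1],gz+.06]),down(a))
        else:
            r.release(); r.movel(tcp([p[0],p[1],gz+.025]),max_speed=.15); r.movel(tcp([p[0],p[1],gz+.025]),down(a))
        r.movel(tcp([p[0],p[1],gz]),max_speed=.12); r.close_gripper(F)
    r.wait(.1); wd=r.read_width(); r.movel(tcp([p[0],p[1],gz+.09]),max_speed=.2); return wd,r.read_width()
def place(p,gz,a,up=.07):
    r.goto(tcp([p[0],p[1],gz+.05]),down(a)); r.movel(tcp([p[0],p[1],gz+.004]),max_speed=.12); r.movel(tcp([p[0],p[1],gz]),max_speed=.03)
    r.release(); r.wait(.1); r.movel(tcp([p[0],p[1],gz+up]),max_speed=.2)
E
python3 - <<'E'
from h import *
D=look(TR[:2],.40,.018,"w4")
print([(d[0].round(4),round(d[1],2),round(d[2],4),intray(d[0]).round(4)) for d in D])
p=max((d[0] for d in D),key=lambda p:p[0])
wd=pick(p,.030,[TR[2]+np.pi/4]); print(wd)
if wd[1]>.05: place(pw(-.001,.046),.0468,PR[2]+np.pi/2)
print(r.read_force(),r.read_clock())
D=look(TR[:2],.40,.018); print([(d[0].round(4),round(d[1],2),round(d[2],4),intray(d[0]).round(4)) for d in D])
D=look(pw(0,0),.42,.034,"w5"); print([(d[0].round(4),round(d[1],2),round(d[2],4)) for d in D],pw(-.001,.046)); print(r.read_clock())
E
```

```text
[(array([0.5519, 0.3372, 0.018 ]), 0.92, np.float64(0.0293), array([[ 0.0873, -0.0017]])), (array([0.3734, 0.3228, 0.018 ]), 0.79, np.float64(0.0298), array([[-0.0917, -0.0009]])), (array([0.4641, 0.3297, 0.018 ]), 0.75, np.float64(0.0297), array([[-0.0008, -0.0017]]))]
(0.05796072493298457, 0.05821350183857446)
[ 0.04014135  0.57683226 -0.15874403] 30.1667
[(array([0.3756, 0.325 , 0.018 ]), 0.66, np.float64(0.0296), array([[-0.0894,  0.0011]])), (array([0.4659, 0.3306, 0.018 ]), 0.66, np.float64(0.0296), array([[ 0.0012, -0.001 ]]))]
[(array([0.5766, 0.0511, 0.034 ]), 0.85, np.float64(0.0302))] [0.57803497 0.05218065 0.        ]
33.0417
```

```bash
python3 - <<'E'
from h import *
D=look(TR[:2],.40,.018); print([(d[0].round(4),round(d[1],2),intray(d[0]).round(4)) for d in D])
for i,x in enumerate((.0305,-.0325)):
    if i: 
        D=look(TR[:2],.40,.018); print([(d[0].round(4),round(d[1],2),intray(d[0]).round(4)) for d in D])
    p=max((d[0] for d in D),key=lambda p:p[0])
    assert abs(intray(p)[0,1])<.006
    wd=pick(p,.030,[TR[2]-np.pi/4,TR[2]+np.pi/4]); print(wd)
    assert wd[1]>.05
    place(pw(x,-.045),.0468,PR[2]+np.pi/2); print(r.read_clock())
D=look(pw(0,0),.42,.034,"w6")
c,s=np.cos(PR[2]),np.sin(PR[2]); print([((d[0][:2]-PR[:2])@np.array([[c,-s],[s,c]])).round(4) for d in D]); print(r.read_clock())
im=cv2.imread("pics/w6.png"); cv2.imwrite("pics/w6c.png",cv2.resize(im,(700,525)))
E
```

```text
[(array([0.4655, 0.3309, 0.018 ]), 0.85, array([[ 0.0008, -0.0007]])), (array([0.3756, 0.3253, 0.018 ]), 0.56, array([[-0.0893,  0.0014]]))]
(0.057642492948441496, 0.057728348433245556)
43.95
[(array([0.3755, 0.3249, 0.018 ]), 0.67, array([[-0.0894,  0.001 ]]))]
(0.05683859810700997, 0.05666213459508905)
55.0917
[array([-0.0357, -0.0456]), array([ 0.0269, -0.0458]), array([-0.0002,  0.045 ])]
55.95
```

View pics/w6c.png

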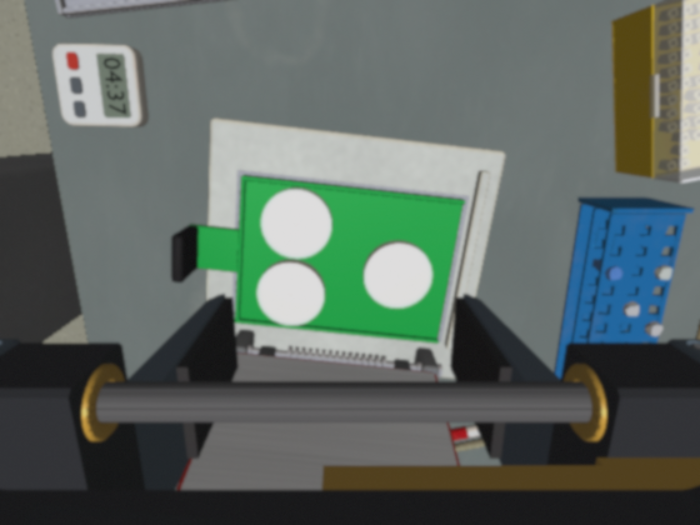

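```bash
python3 - <<'E'
from h import *
ci=r.camera_info("wrist"); f=lambda c:(np.array(c)+.5)/1.25-.5
q,e=fit(ci,[(-.0675,-.095,.024),(-.0675,.095,.024),(.0675,.095,.024),(.0675,-.095,.024)],f([(243,177),(464,200),(438,340),(237,320)]),PR)
c,s=np.cos(PR[2]),np.sin(PR[2]); T=np.array([[c,-s],[s,c]]); print("pad",(q[:2]-PR[:2])@T,q[2]-PR[2],e)
b,e=fit(ci,[(-.11,-.125,.01),(-.11,.125,.01)],f([(212,118),(504,153)]),PR); print("base",(b[:2]-PR[:2])@T,b[2]-PR[2],e)
im=cv2.imread("pics/w6.png").astype(int); m=(im.min(2)>205).astype(np.uint8)
for k in cv2.findContours(m,0,1)[0]:
    if cv2.contourArea(k)<900: continue
    (x,y),ax,an=cv2.fitEllipse(k)
    for z in (.034,.036,.038): print(z,((ray(ci,[x,y],z)[0][:2]-PR[:2])@T).round(4),np.round(ax,1),end=" ")
    print()
cv2.imwrite("pics/w6d.png",cv2.resize(cv2.imread("pics/w6.png")[130:280,180:380],None,fx=4,fy=4,interpolation=cv2.INTER_CUBIC))
E
```

```text
pad [-0.00101267  0.00066808] 0.004974700830092216 2.29470991402489
base [ 0.00042465 -0.00035173] -0.004045321069392482 1.158470919317159
0.034 [ 0.0287 -0.0449] [46.4 50.2] 0.036 [ 0.0279 -0.0448] [46.4 50.2] 0.038 [ 0.0271 -0.0446] [46.4 50.2] 
0.034 [0.0014 0.046 ] [47.9 50.9] 0.036 [0.0008 0.0457] [47.9 50.9] 0.038 [0.0001 0.0454] [47.9 50.9] 
0.034 [-0.0344 -0.045 ] [51.1 53.1] 0.036 [-0.0348 -0.0448] [51.1 53.1] 0.038 [-0.0352 -0.0446] [51.1 53.1]
```

View pics/w6d.png

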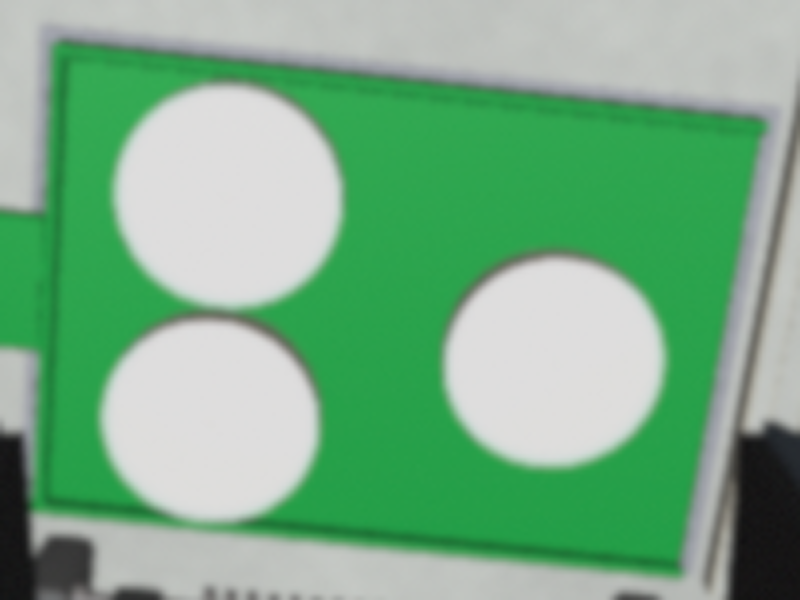

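```bash
python3 - <<'E'
from h import *
ci=r.camera_info("wrist"); E=np.array(ci["extrinsics"]); C=-E[:3,:3].T@E[:3,3]
c,s=np.cos(PR[2]),np.sin(PR[2]); T=np.array([[c,-s],[s,c]]); print("cam in press",(C[:2]-PR[:2])@T,C[2])
t=np.linspace(0,6.28,60)
for x,y in ((-.0325,-.045),(.0305,-.045),(-.001,.046)):
  for z in(.034,.038):
    P=np.array([pw(x,y,z)+[.03*np.cos(k),.03*np.sin(k),0] for k in t]); e=cv2.fitEllipse(proj(ci,P).astype(np.float32)); print(x,y,z,np.round(e[0],1),np.round(e[1],1))
im=cv2.imread("pics/w6.png").astype(int); m=(im.min(2)>205).astype(np.uint8)
for k in cv2.findContours(m,0,1)[0]:
    if cv2.contourArea(k)>900: e=cv2.fitEllipse(k); print(np.round(e[0],1),np.round(e[1],1))
E
```

```text
cam in press [-0.11583511 -0.0130036 ] 0.3993749207799073
-0.0325 -0.045 0.034 [236.6 179.5] [55.7 57.9]
-0.0325 -0.045 0.038 [236.2 180.3] [56.3 58.5]
0.0305 -0.045 0.034 [232.  235.5] [50.8 54.9]
0.0305 -0.045 0.038 [231.6 236.8] [51.3 55.4]
-0.001 0.046 0.034 [318.3 217.2] [52.5 55.9]
-0.001 0.046 0.038 [318.8 218.3] [53.  56.5]
[232.2 234.6] [46.4 50.2]
[318.  219.9] [47.9 50.9]
[236.8 178.4] [51.1 53.1]
```

```bash
cat >> h.py <<'E'
def barp(th):
    phi=np.arctan2(.191,.045)+th; return pw(.085+.196*np.cos(phi),0,.042+.196*np.sin(phi))
E
python3 - <<'E'
from h import *
for k in (0,np.pi):
    a=PR[2]+k; print(a,[None if (q:=r.solve_ik(tcp(p),down(a))) is None else np.round(q,2).tolist() for p in (barp(0)+[0,0,.09],barp(0),barp(.6),barp(1.2),barp(1.72))])
p=np.array(r.read_tool_pos()); r.movel([p[0],p[1],.52],max_speed=.25)
a=PR[2]+np.pi
r.goto(tcp(barp(0)+[0,0,.1]),down(a)); r.wait(.1)
r.movel(tcp(barp(0)+[0,0,.002]),max_speed=.1); f0=np.array(r.read_force()); r.close_gripper(25); r.wait(.2)
print(r.read_width(),f0.round(1),np.round(r.read_force(),1),r.read_clock())
for th in (.1,.3): r.movel(tcp(barp(th)),max_speed=.06); print(th,np.round(np.array(r.read_force())-f0,1),r.read_width())
snap("scene","s7"); cv2.imwrite("pics/s7c.png",cv2.resize(cv2.imread("pics/s7.png")[130:290,200:400],None,fx=3,fy=3)); print(r.read_clock())
E
```

```text
-1.68 [[-0.25, 0.27, 1.46, -0.0, 1.42, 1.43], [-0.25, 0.35, 1.59, -0.0, 1.2, 1.43], [-0.03, 0.37, 1.58, -0.0, 1.19, 1.65], [0.13, 0.49, 1.61, -0.0, 1.04, 1.81], [0.19, 0.64, 1.66, -0.0, 0.85, 1.87]]
1.4615926535897932 [[-0.25, 0.27, 1.46, -0.0, 1.42, -1.72], [-0.25, 0.35, 1.59, -0.0, 1.2, -1.72], [-0.03, 0.37, 1.58, -0.0, 1.19, -1.49], [0.13, 0.49, 1.61, -0.0, 1.04, -1.33], [0.19, 0.64, 1.66, -0.0, 0.85, -1.27]]
0.012396560569480422 [ 0.5 -0.1  0.7] [ 0.8 -1.   0.7] 60.725
0.1 [-7.2 -4.1 21.4] 0.011705779092070552
0.3 [-2.8 -2.2  8.3] 0.01228064813216475
62.05
```

View pics/s7c.png

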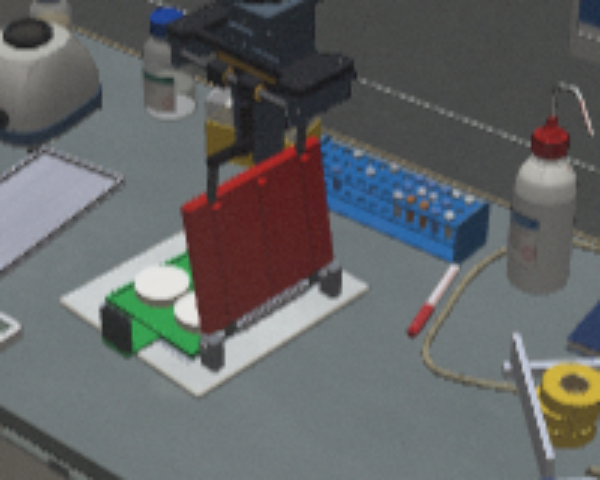

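```bash
python3 - <<'E'
from h import *
for th in np.arange(.47,1.71,.17):
    r.movel(tcp(barp(th)),max_speed=.08); print(round(th,2),np.round(r.read_force(),1),r.read_width())
    if np.abs(r.read_force()).max()>45: print("STOP"); break
else:
    for th in (1.70,1.71,1.72,1.73):
        r.movel(tcp(barp(th)),max_speed=.03); f=np.round(r.read_force(),1); print(th,f,r.read_width())
        if f[2]>22: break
snap("scene","s8"); cv2.imwrite("pics/s8c.png",cv2.resize(cv2.imread("pics/s8.png")[150:290,180:380],None,fx=4,fy=4,interpolation=cv2.INTER_CUBIC)); print(r.read_clock())
E
```

```text
0.47 [ 1.2 -2.5  3.9] 0.012398404020095337
0.64 [ 2.2 -3.9  1.6] 0.012383986275633757
0.81 [ 2.9 -5.7  1.3] 0.012290085641603119
0.98 [ 2.5 -7.   2.1] 0.012162532996112285
1.15 [ 3.1 -7.9  3.1] 0.01244643618945006
1.32 [ 1.7 -8.6  5. ] 0.012255601418105394
1.49 [ 0.9 -8.9  7. ] 0.012247628371401992
1.66 [ 1.7 -7.8  8.7] 0.0119102631271598
1.7 [ 1.2 -6.7  9.9] 0.01259520963291829
1.71 [ 0.7 -6.4  9.7] 0.012607999596890497
1.72 [ 0.5 -7.   9.4] 0.011872834849459245
1.73 [-2.6 -8.3 18.4] 0.012381767858066592
67.7917
```

View pics/s8c.png

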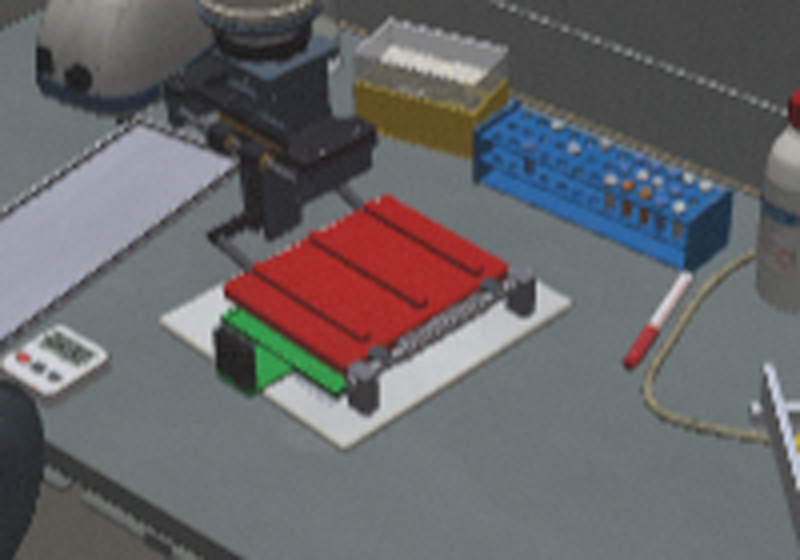

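```bash
python3 - <<'E'
from h import *
for th in (1.736,1.742):
    r.movel(tcp(barp(th)),max_speed=.02); f=np.round(r.read_force(),1); print(th,f)
    if f[2]>24: break
t=r.read_clock(); r.wait(2.8); print(r.read_force(),r.read_clock()-t)
ths=np.r_[th-.02,np.arange(1.66,.08,-.13),.06,0,-.012]
for th in ths:
    r.movel(tcp(barp(th)),max_speed=.045); print(round(th,2),np.round(r.read_force(),1),round(r.read_width(),4))
snap("scene","s9"); cv2.imwrite("pics/s9c.png",cv2.resize(cv2.imread("pics/s9.png")[130:290,200:400],None,fx=3,fy=3,interpolation=cv2.INTER_CUBIC)); print(r.read_clock())
E
```

```text
1.736 [ -2.6 -10.3  25.7]
[-3.47702277 -9.70368185 26.05001323] 2.799999999999997
1.72 [ 2.2 -8.4  8.3] 0.0125
1.66 [  1.1 -11.1   6.4] 0.0123
1.53 [  3.1 -18.2   3.1] 0.0123
1.4 [  5.2 -26.2  -3.4] 0.0124
1.27 [  6.8 -34.5 -13.5] 0.0121
1.14 [ 11.4 -43.5 -29. ] 0.0121
1.01 [  6.7 -37.1 -32.9] 0.0124
0.88 [  2.7 -30.  -32.4] 0.0123
0.75 [  1.7 -23.5 -33.9] 0.0125
0.62 [  2.2 -18.6 -33.5] 0.0125
0.49 [  0.1  -9.7 -29.3] 0.0125
0.36 [ -0.6  -4.8 -24.5] 0.0125
0.23 [ -5.5  -0.9 -22.6] 0.0125
0.1 [ -9.4   1.8 -10.3] 0.012
0.06 [-10.8   1.7  -7. ] 0.0121
0.0 [-12.4   2.9  -3. ] 0.012
-0.01 [-11.1   6.3  -0.5] 0.0125
81.1167
```

View pics/s9c.png

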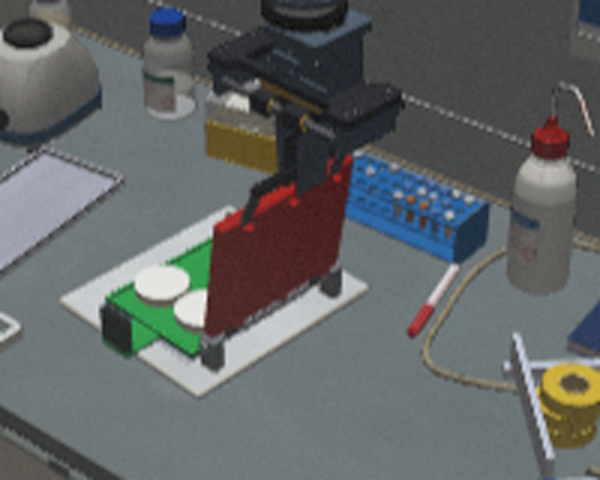

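```bash
python3 - <<'E'
from h import *
for th in (-.02,-.03):
    r.movel(tcp(barp(th)),max_speed=.02); f=np.round(r.read_force(),1); print(th,f)
    if f[1]>13: break
r.release(); r.wait(.2); print(np.round(r.read_force(),1))
r.movel(tcp(barp(th)+[0,0,.11]),max_speed=.15)
p=np.array(r.read_tool_pos())
D=look(pw(-.01,0),.50,.034,"w10"); 
c,s=np.cos(PR[2]),np.sin(PR[2]); T=np.array([[c,-s],[s,c]]); print([((d[0][:2]-PR[:2])@T).round(4) for d in D]); print(r.read_clock())
snap("scene","s10"); cv2.imwrite("pics/w10c.png",np.hstack([cv2.resize(cv2.imread("pics/w10.png"),(400,300)),cv2.resize(cv2.imread("pics/s10.png")[140:290,200:400],(400,300),interpolation=cv2.INTER_CUBIC)]))
E
```

```text
-0.02 [-12.   10.3   1.2]
-0.03 [-12.   13.7   4.6]
[ 0.2 -0.4 -0.4]
[array([ 0.0299, -0.0473]), array([-0.033 , -0.0474]), array([0.0028, 0.0427])]
84.8583
```

View pics/w10c.png

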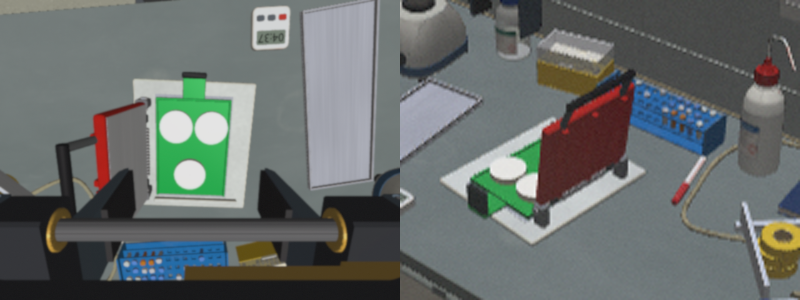

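```bash
python3 - <<'E'
from h import *
c,s=np.cos(PR[2]),np.sin(PR[2]); T=np.array([[c,-s],[s,c]]); a=PR[2]+np.pi/2
todo=[((-.0325,-.045),.088),((.0305,-.045),-.001),((-.001,.046),-.09)]
r.goto(tcp(pw(-.05,-.045,.25)),down(a))
for i,(n,tx) in enumerate(todo):
    D=look(pw(-.02,0),.42,.034); Q=[(d[0][:2]-PR[:2])@T for d in D]; print(np.round(Q,4).tolist())
    q=min(Q,key=lambda q:np.hypot(*(q-n))); assert np.hypot(*(q-n))<.007 and len(Q)==3-i,(q,n)
    wd=pick(pw(*((q+np.array(n))/2)),.0468,[a]); print(wd); assert wd[1]>.05
    place(fromtray(tx,-.0003),.0313,TR[2]+np.pi/4); print(r.read_clock())
D=look(TR[:2],.42,.018,"w11"); print([(intray(d[0]).round(4),round(d[1],2)) for d in D],r.read_clock())
E
```

```text
[[0.0267, -0.0455], [-0.0353, -0.0455], [-0.0002, 0.0445]]
(0.056228826872439935, 0.056514183124898795)
92.75
[[0.0268, -0.0463], [-0.0004, 0.0438]]
(0.057569872931623585, 0.05805373189795)
99.9833
[[0.0001, 0.0437]]
(0.057985268486162686, 0.05805992183430528)
107.325
[(array([[0.0849, 0.0006]]), 0.76), (array([[-0.0891, -0.0016]]), 0.73), (array([[-0.0025,  0.0002]]), 0.72)] 108.2583
```

```bash
python3 - <<'E'
from h import *
p=np.array(r.read_tool_pos()); r.movel([p[0],p[1],.45],max_speed=.2); r.movej([1.042,.3,1.345,0,1.302,-.096]); r.wait(1)
snap("top","t12");snap("scene","s12"); print(r.read_clock())
A=cv2.resize(cv2.imread("pics/t12.png")[130:310,130:430],(790,474),interpolation=cv2.INTER_CUBIC); cv2.imwrite("pics/t12c.png",A)
W=cv2.imread("pics/w11.png")[100:320,100:460]; S=cv2.imread("pics/s12.png")[150:350,160:440]
cv2.imwrite("pics/f12.png",np.hstack([cv2.resize(W,(400,300)),cv2.resize(S,(400,300),interpolation=cv2.INTER_CUBIC)]))
E
```

```text
110.775
```

View pics/t12c.png

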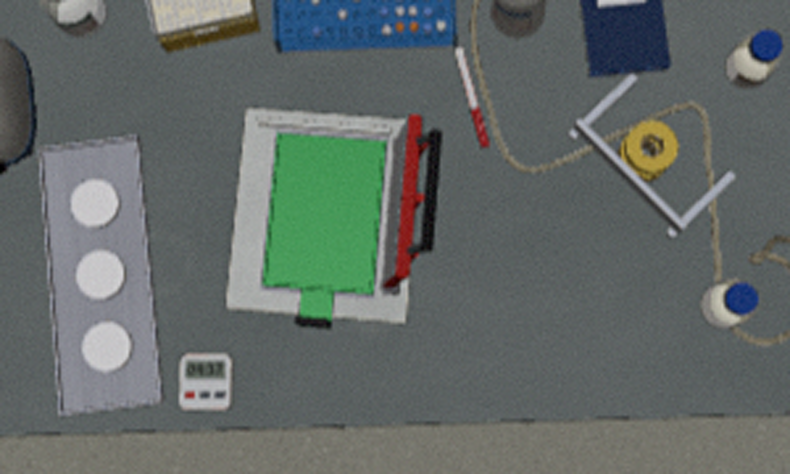

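View pics/f12.png

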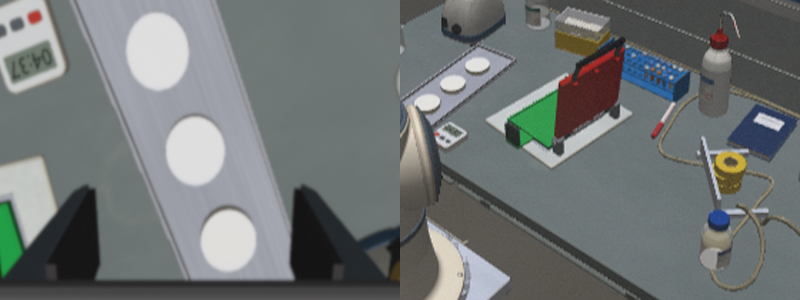

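The top and scene views show the three dishes flat in the tray, the pad square on the bed with its grip towards the robot, the lid open at its stop and the rolls still stacked in the frame.

```bash
python3 -c "
from bench import r
print(r.sign_off())"
```

```text
the job is handed in; nothing more can be done
None
```

The job is handed in at about 111 s on the robot's clock: the pad is in the press, the dishes were pressed for over two seconds and are back in the tray, the lid is up at its stop, and the rolls are still stacked in their frame.

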